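Load the jade balls into the drying well and set the timer

ROBOT

A 6-joint arm with a two-finger parallel gripper is mounted at the origin on the work surface. World frame = base frame: x ahead of the robot, y to its left, z up, the work surface at z = 0. Lengths are in m, angles in rad, forces in N, time in s.
With the tool pointing down it reaches from about 0.225 to 0.725 m from the base axis. Payload 3.1 kg.
Tool frame: the origin (TCP) lies at the very end of the fingers, on their centre line; the grasp point (between the pads) lies ctrl.tcp_to_grasp behind it (ctrl.tcp_to_grasp is the distance from the TCP to the grasp point, in m); y points along the fingers, x is the direction in which the jaws open and shut, and the axes are right-handed (so a half turn about y gives the same grasp; the last joint's range is limited). The gripper opens to 85 mm and grips with 20 to 120 N. Pads are 22 mm wide; open, the fingers measure 114 mm over their backs; the gripper's body (76 mm by 85 mm) begins 54 mm behind the grasp point. The pads swing forward as they close: fully open they stand 13 mm farther back than shut.
Start: joints at [-1.248, 0.048, 0.099, 1.622, 0, 1.443], TCP at [0.229, -0.473, 0.231] pointing down, gripper open.
Joint ranges: [-2.91, 2.91], [-0.99, 1.94], [-1.21, 1.42], [-2.12, 2.29], [-1.49, 1.47], [-3.14, 3.14]. Speed limits (rad/s): [2.79, 2.79, 3.14, 3.14, 3.14, 3.14].

INTERFACE

Orientations are given as a unit quaternion [x, y, z, w].
In Python, from cell import ctrl, imaging, hand_in gives the robot as it stands.
- The arm moves only by the shell command python3 -m jog 'ROWS'. ROWS is JSON, one flat list of numbers, 7 for each row, row after row: the closure, from 0 (fully open) to 1 (shut), then the shift along the tool's x, y, z in m, then the turn, a rotation vector about the tool's x, y, z in rad. A call has 1 to 12 rows; each row is the pose to reach, as a shift and turn from the pose measured when the call began, along the tool's axes at that moment; what a row does not reach only later rows make up. A row lasts 1/10 s, in which the tool goes at most 50 mm and 8.59 degrees, less where a joint would pass 70% of its speed; a pose out of reach is approached as far as the arm can. A call with a gripper value outside its range is refused whole. The fingers move at their own pace and stop on an object; the grip force is fixed at half the most. Time passes only in rows, so rows that repeat a pose let the fingers close. It gives the time, the measured TCP pose, the force and the opening at its end, in the units of the state.
- ctrl.get_obs(): the state, without advancing time (a new reading comes with each control period).
- imaging.read_camera(name): name is "side" or "top" or "wrist"; returns a dict with "frame" (400x640x3 uint8, red, green, blue), "mtx" (3x3 intrinsics, pixels), "k1" (the pictures are not rectified: a ray, as slopes to the right and down, at radius r is drawn at 1 + k1 r^2 times it, then the intrinsics apply), "R" (3x3) and "t" (3): a world point X has camera coordinates R X + t. Camera axes: x right, y down, z forward; pixel columns grow to the right and rows downward; lengths in m; the calibration is good to about 2 mm. A picture is of the moment at which its call begins. There is no depth.
- hand_in(): hands the job in, once; it reports no verdict.
Trained networks look in a picture, given as the dict that the camera call returned (one of the last four; its "shot" number tells which), for a name from the list of things; names that differ only in an ending like _2 or _b are one class to them, and where a whole thing is asked for, a point or a joint stands for the part that bears it (a point fixed in the world has none). Each returns a list of dicts, best first, with "score" (0 to 1); they miss things now and then, are a little off and sometimes report something else, mostly with a low value. They report only what shows in the picture. A call takes as long as a camera call.
- imaging.look_for(picture, name): "centre" ([x, y, z] in m, in the coordinates of the camera as it stood for that picture, good to about 4 mm: the middle of the surface that is visible of it).
- imaging.regions_of(picture, name): "pixels" (400x640 bool, what is visible of it).
The state is a dict: "clock": time; "joints": joint angles; "joint_velocities": joint speeds; "tau": joint torques, N m; "tool_pos": TCP position; "tool_rot": TCP orientation; "force": force on the tool from outside, world axes, zero at the start; "torque": the same for the moment, N m; "opening": finger opening in m.
Only numpy, scipy, OpenCV 4.12 (cv2) and the standard library are available. Lean on these libraries where they do the work, as an engineer would, in place of code of your own. Each camera call takes 0.05 s, during which the arm holds its last target. There are 200 camera calls.

TASK

Take the wire basket that holds the two jade balls by its handle and lower it gently into the deep well of the warm-air dryer until it stands flat on the well's floor, both balls still in their cells, and only then let go; do not touch the polished balls or let them take a knock. Then turn the dryer's timer dial to 15. Leave the other basket and everything else where it is.

Things in the scene. Friction and masses are not known exactly. Their poses are not given: they have to be found in the camera images.
- basket: Steel wire basket with the two jade balls: 74 mm (its x) by 140 mm (its y), wire walls 46 mm high, floor 3 mm thick, split at y = 0 by a wire divider into two cells 66 to 68 mm wide. A rigid bail handle rises from its short ends (y = +/-68 mm) to a top bar along y, 145 mm up. Loose; 0.73 kg with the balls, or up to a fifth more or less. Origin: centre of the underside, z up.
- basket_grip (a point): Centre of the black grip on the ball basket's handle, 145 mm above the basket's underside: 14 mm wide along the basket's x, 80 mm long along its y, 16 mm high. Same axes as the basket. When the basket stands in the well, the grip is 32 mm above the well's rim.
- ball_a_center (a point): Centre of a polished pale green jade ball, 56 mm in diameter, about 0.27 kg, loose in the basket's cell on its +y side with about 5 mm play all round; centre 31 mm, top 59 mm above the basket's underside.
- ball_b_center (a point): Centre of the other, equal jade ball, loose in the cell on the basket's -y side.
- dryer: Warm-air dryer, fixed: a white metal box 150 mm (its x) by 310 mm (its y) and 165 mm high, standing turned a little. Its top has the open mouth of the deep well towards -y (side walls 19 mm wide in x, end wall 16 mm) and a flat grey deck, 126 mm wide and level with the rim, with the timer dial at the +y end. Origin: centre of the underside, z up.
- well_floor (a point): Centre of the flat floor of the dryer's deep steel well, 52 mm above the table; same axes as the dryer. The well is rectangular, 112 mm along x by 168 mm along y inside, 113 mm deep, with upright walls, so the basket goes in with its long side along the dryer's y (either way round) with 19 mm room on each x side and 14 mm at each end.
- well_mouth (a point): Centre of the well's open mouth, level with its rim, 113 mm above well_floor.
- timer (a joint): Timer dial on the dryer's deck, in rad: 0 when it points to mark 0, growing as it turns clockwise seen from above. The marks 0, 5, 10, 15, 20, 25, 30 are 0.42 rad apart, so 15 is at 1.26. It clicks at each mark (about 0.1 N m to turn past a click), stays on the mark where it is left, and stops at both ends. It starts on or near 0 or 5.
- timer_grip (a point): Point on the dial's upright axis, mid-height of its bar grip, 24 mm above the deck (189 mm above the table). The black bar is 58 mm long, 14 mm wide, its top 35 mm above the deck, on a skirt 68 mm across and 10 mm high; a white line marks its pointer end. At joint value t the pointer lies along the dryer's +x turned by 1.26 - t counterclockwise from above, so at mark 15 along +x.
- other_basket: Equal wire basket holding two flat jade slabs; stays where it is. Same size and origin as the ball basket; it stands on the same perforated steel tray (tray floor 6 mm above the table, rim 16 mm).
- disc: Jade disc with a hole, 64 mm across, 12 mm thick, lying on the tray; bystander.
- offcut: Rectangular jade offcut, 46 x 85 x 16 mm, lying on the tray; bystander.
- handpiece: Black carving handpiece, 168 mm long along its y, 27 mm thick, lying on the tray; bystander.
- bowl: White ceramic bowl, 104 mm across, 50 mm high, on the table near the robot; bystander.

How it is judged:
On the way, in this order (a step that is already met when the one before it is completed fails the run):
1. the ball basket stands flat on the well's floor, let go of (x of basket in the frame of well_floor between -0.03 and 0.03 m and y of basket in the frame of well_floor between -0.03 and 0.03 m and z of basket in the frame of well_floor between -0.006 and 0.006 m and angle between basket's own z axis and vertical below 0.07 rad and contact force between the fingers and basket below 0.3 N), for 0.3 s.
2. the timer dial points to 15 (value of joint timer between 1.14 and 1.38 rad), for 0.3 s.
At the end, for the whole second after the job is handed in: The ball basket stands flat and at rest on the well's floor (underside within 6 mm of the floor, tilted less than 0.07 rad, its centre within 30 mm of the well's), both balls lie in their own cells, and the timer dial is on 15 (1.26 rad, within 0.12) (all of step 2 and x of basket in the frame of well_floor between -0.03 and 0.03 m and y of basket in the frame of well_floor between -0.03 and 0.03 m and z of basket in the frame of well_floor between -0.006 and 0.006 m and angle between basket's own z axis and vertical below 0.07 rad and x of ball_a_center in the frame of basket between -0.02 and 0.02 m and y of ball_a_center in the frame of basket between 0.015 and 0.055 m and z of ball_a_center in the frame of basket between 0.02 and 0.045 m and x of ball_b_center in the frame of basket between -0.02 and 0.02 m and y of ball_b_center in the frame of basket between -0.055 and -0.015 m and z of ball_b_center in the frame of basket between 0.02 and 0.045 m and linear speed of basket below 0.03 m/s); the robot touches nothing.
It fails at once if the robot touches a ball (contact force between any of the fingers, the arm and ball_a above 0.5 N or contact force between any of the fingers, the arm and ball_b above 0.5 N).
It fails at once if a ball takes a hard knock (over 40 N) (contact force between any of ball_a, ball_b and anything else above 40 N).
It fails at once if the basket is banged on the dryer (over 100 N) (contact force between basket and dryer above 100 N).
It fails at once if the basket is dropped onto the well's floor, or comes down on it fast (over 0.25 m/s in the last 20 mm) (x of basket in the frame of well_floor between -0.04 and 0.04 m and y of basket in the frame of well_floor between -0.04 and 0.04 m and z of basket in the frame of well_floor between -0.01 and 0.02 m and linear speed of basket above 0.25 m/s).
It fails at once if something else is shifted more than 30 mm: the other basket, the jade disc, the jade offcut, the handpiece, the bowl (distance of any of other_basket, disc, offcut, handpiece, bowl from where it was at the start of the episode above 0.03 m).
It also fails if it takes over 58 s, if anything falls off the work surface, if the arm or the gripper's body presses on something with over 40 N, if the wrist force passes 120 N, or if a joint passes its speed limit or range.

## Working session

There is one attempt and no reset: what is moved stays moved. The work goes in short steps, Python scripts to look and compute and a shell command to move; the robot and the scene stay as the last step left them, time stands still between calls to the robot, and variables do not carry over. Pictures are saved under pics/ and viewed, about 8 in all and at most 12, crops included, and the job is handed in when it is done.

```bash
mkdir -p pics; ls
cat > h.py <<'E'
import numpy as np, cv2
from cell import ctrl, imaging
from scipy.spatial.transform import Rotation as Rn
def world(p,c): return p["R"].T@(np.array(c)-p["t"])
def ray(p,uv):
    K=p["mtx"]; d=np.array([(uv[0]-K[0,2])/K[0,0],(uv[1]-K[1,2])/K[1,1]]); s=d.copy()
    for _ in range(20): s=d/(1+p["k1"]*(s@s))
    return -p["R"].T@p["t"], p["R"].T@np.array([s[0],s[1],1])
def at_z(p,uv,z):
    o,d=ray(p,uv); return o+d*(z-o[2])/d[2]
def proj(p,X):
    c=p["R"]@np.array(X)+p["t"]; s=c[:2]/c[2]; s=s*(1+p["k1"]*(s@s)); K=p["mtx"]
    return np.array([K[0,0]*s[0]+K[0,2],K[1,1]*s[1]+K[1,2]])
def tri(ps,uvs):
    A=np.zeros((3,3));b=np.zeros(3)
    for p,uv in zip(ps,uvs):
        o,d=ray(p,uv);d/=np.linalg.norm(d);M=np.eye(3)-np.outer(d,d);A+=M;b+=M@o
    return np.linalg.solve(A,b)
def save(p,n,s=1,box=None):
    f=p["frame"][:,:,::-1]
    if box: f=f[box[1]:box[3],box[0]:box[2]]
    cv2.imwrite("pics/"+n,cv2.resize(f,None,fx=s,fy=s,interpolation=cv2.INTER_CUBIC))
def rows(target,R):
    """shift in tool axes & rotvec to reach world target TCP, rotation R"""
    o=ctrl.get_obs(); R0=Rn.from_quat(o["tool_rot"])
    return R0.inv().apply(np.array(target)-o["tool_pos"]).round(4),(R0.inv()*R).as_rotvec().round(4)
E
python3 - <<'E'
from h import *
o=ctrl.get_obs(); print({k:np.round(v,3) for k,v in o.items()},ctrl.tcp_to_grasp); print(Rn.from_quat(o["tool_rot"]).as_matrix().round(2))
for c in ("top","side"):
    p=imaging.read_camera(c); save(p,c+"0.png",1.25)
    print(c,(-p["R"].T@p["t"]).round(3))
    for n in ("basket","basket_grip","ball_a_center","dryer","timer_grip","well_mouth","well_floor","other_basket","bowl"):
        try: print(n,[(round(r["score"],2),world(p,r["centre"]).round(3)) for r in imaging.look_for(p,n)[:3]])
        except Exception as e: print(n,e)
E
```

```text
pics
{'clock': np.float64(0.0), 'joints': array([-1.248,  0.049,  0.098,  1.622, -0.   ,  1.443]), 'joint_velocities': array([ 0.   ,  0.001, -0.002, -0.   , -0.001,  0.001]), 'tau': array([ 0.0000e+00, -3.3879e+01,  3.2001e+01,  2.0000e-02, -0.0000e+00,
       -0.0000e+00]), 'tool_pos': array([ 0.229, -0.472,  0.23 ]), 'tool_rot': array([-0.599,  0.376, -0.375,  0.6  ]), 'force': array([-0.495,  0.947,  0.937]), 'torque': array([ 0.026,  0.009, -0.019]), 'opening': np.float64(0.085)} 0.0187
[[ 0.44 -0.    0.9 ]
 [-0.9   0.    0.44]
 [-0.   -1.    0.  ]]
top [ 0.37  -0.004  1.038]
basket [(0.59, array([ 0.512, -0.334,  0.052]))]
basket_grip [(0.95, array([ 0.516, -0.331,  0.055]))]
ball_a_center [(0.76, array([ 0.517, -0.301,  0.059]))]
dryer [(0.7, array([ 0.633, -0.142,  0.019])), (0.6, array([ 0.621, -0.328,  0.024]))]
timer_grip [(0.74, array([0.571, 0.322, 0.173])), (0.65, array([ 0.511, -0.337,  0.053]))]
well_mouth [(0.58, array([0.563, 0.242, 0.164]))]
well_floor [(0.59, array([0.564, 0.242, 0.161]))]
other_basket [(0.7, array([ 0.495, -0.144,  0.053]))]
bowl [(0.74, array([0.325, 0.298, 0.024])), (0.73, array([0.561, 0.248, 0.162])), (0.46, array([0.565, 0.323, 0.176]))]
side [0.093 0.578 0.799]
basket [(0.79, array([ 0.509, -0.324,  0.05 ])), (0.74, array([ 0.369, -0.25 ,  0.029]))]
basket_grip [(0.71, array([ 0.509, -0.318,  0.045])), (0.66, array([ 0.628, -0.319,  0.022]))]
ball_a_center [(0.74, array([ 0.509, -0.316,  0.045])), (0.59, array([ 0.512, -0.285,  0.048]))]
dryer [(0.75, array([ 0.508, -0.319,  0.045])), (0.67, array([0.526, 0.272, 0.14 ]))]
timer_grip [(0.71, array([0.56 , 0.328, 0.172]))]
well_mouth [(0.62, array([0.525, 0.268, 0.134]))]
well_floor [(0.59, array([0.524, 0.27 , 0.136]))]
other_basket [(0.83, array([ 0.493, -0.137,  0.046]))]
bowl [(0.58, array([0.336, 0.277, 0.021]))]
```

View pics/top0.png

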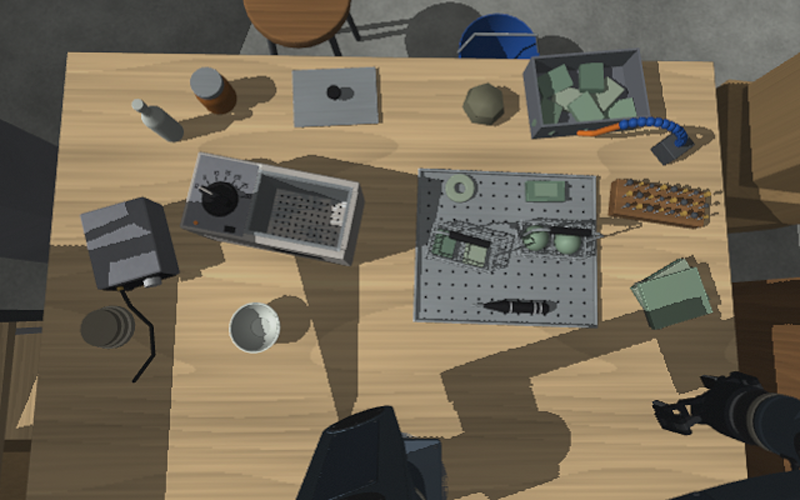

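View pics/side0.png

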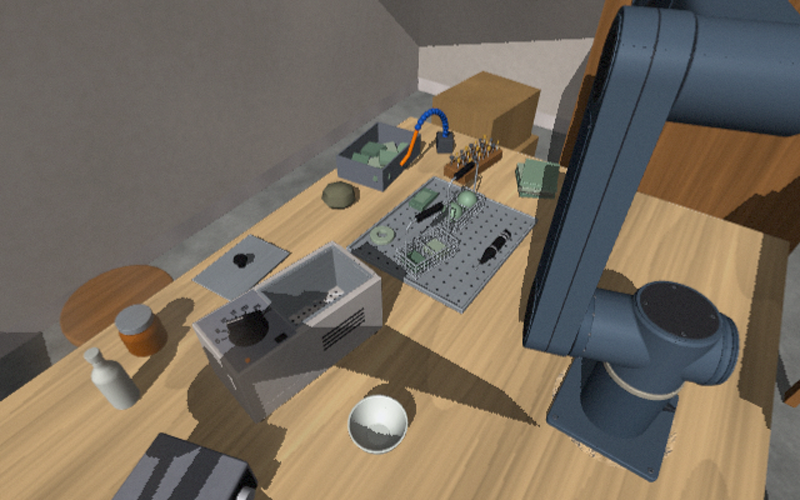

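The top view shows the dryer at about (185–360, 153–265), with its dial at (217,198) on the +y end. The ball basket is at (570,237) on the tray, with its black grip at (578,230) and the other basket just left of it. The side view agrees with this. I'll zoom in on both.

Run:
```python
from h import *
p=imaging.read_camera("top"); f=p["frame"][:,:,::-1]
def crop(x0,y0,x1,y1,s):
    c=cv2.resize(f[y0:y1,x0:x1],None,fx=s,fy=s,interpolation=cv2.INTER_CUBIC)
    for x in range((x0+9)//10*10,x1,10): cv2.line(c,((x-x0)*s,0),((x-x0)*s,6 if x%50 else 18),(0,0,255),1)
    for y in range((y0+9)//10*10,y1,10): cv2.line(c,(0,(y-y0)*s),(6 if y%50 else 18,(y-y0)*s),(0,0,255),1)
    return c
a=crop(140,115,295,220,4); b=crop(400,165,520,220,5)
a=a[:,:620]; h=np.zeros((420,620,3),np.uint8); h[:a.shape[0],:a.shape[1]]=a
cv2.imwrite("pics/zd.png",h); cv2.imwrite("pics/zb.png",crop(400,165,520,220,6))
```

```text
(no output)
```

View pics/zd.png

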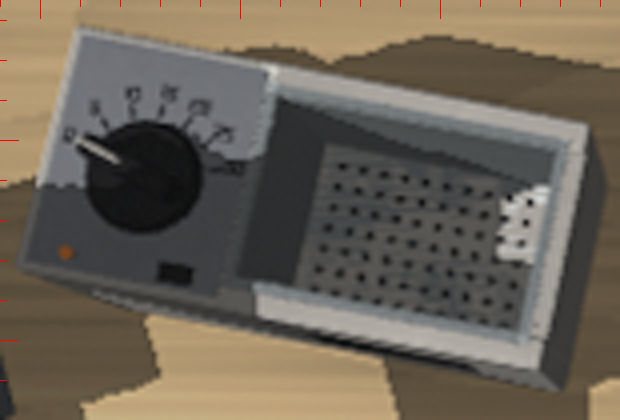

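View pics/zb.png

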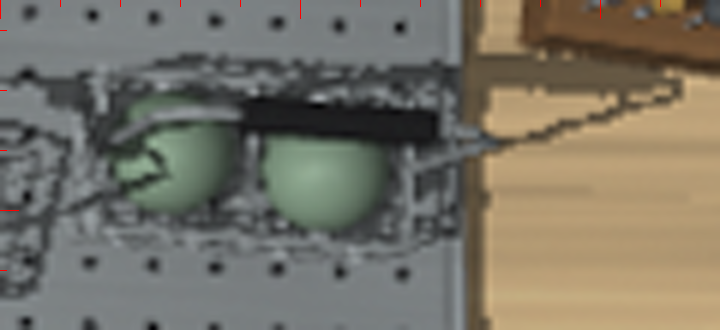

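The zoom puts the dryer's rim corners at about (159.5,121), (287,146), (275,207.5) and (144.5,182) in full-frame pixels. The dial points at 0. The grip runs from (440.5,184) to (473,185.5).

Run:
```python
from h import *
p=imaging.read_camera("top")
c=np.array([at_z(p,u,.165) for u in [(159.5,121.25),(287,145.75),(275,207.5),(144.5,182)]]); print(c.round(4), [np.linalg.norm(c[i]-c[(i+1)%4]).round(3) for i in range(4)])
y=(c[0]+c[3]-c[1]-c[2]); y/=np.linalg.norm(y); x=(c[0]+c[1]-c[2]-c[3]); x/=np.linalg.norm(x)
print("dryer yaw from y",np.arctan2(-y[0],y[1]),"from x",np.arctan2(x[1],x[0])," centre",c.mean(0))
yaw=(np.arctan2(-y[0],y[1])*2+np.arctan2(x[1],x[0]))/3; Y=np.array([-np.sin(yaw),np.cos(yaw),0])
C=c.mean(0); print("well",C+Y*(-155+16+84)/1000,"dial (guess)",C+Y*(155-63)/1000)
print("dial px",at_z(p,(140+144/4,115+176/4),.19), "pointer tip",at_z(p,(140+78/4,115+140/4),.2))
g=[at_z(p,u,.154) for u in [(440.5,184.5),(473,185.5)]]; print(g,np.linalg.norm(g[0]-g[1]),(g[0]+g[1])/2); d=g[0]-g[1]; by=np.arctan2(-d[0],d[1]); print("basket yaw",by)
def down(yaw): # tool y down, tool x along (cos,sin)
    X=np.array([np.cos(yaw),np.sin(yaw),0]);Yt=np.array([0,0,-1.]);return Rn.from_matrix(np.c_[X,Yt,np.cross(X,Yt)])
G=(g[0]+g[1])/2
print(rows([G[0],G[1],.25],down(by)))
```

```text
[[0.6617 0.3692 0.165 ]
 [0.6049 0.0693 0.165 ]
 [0.4583 0.0952 0.165 ]
 [0.5167 0.3957 0.165 ]] [np.float64(0.305), np.float64(0.149), np.float64(0.306), np.float64(0.147)]
dryer yaw from y -0.1896333434791737 from x -0.17778068278244374  centre [0.56041287 0.23232674 0.165     ]
well [0.55025892 0.17827217 0.165     ] dial (guess) [0.57739766 0.32274531 0.165     ]
dial px [0.56554357 0.31717654 0.19      ] pointer tip [0.58355108 0.35078343 0.2       ]
[array([ 0.515514  , -0.29698507,  0.154     ]), array([ 0.51339079, -0.37539029,  0.154     ])] 0.07843396187375527 [ 0.5144524  -0.33618768  0.154     ]
basket yaw -0.027073311749139507
(array([ 0.0017, -0.0187,  0.3166]), array([ 0.    , -1.0929,  0.    ]))
```

```bash
python3 -m jog '[0,0.0002,-0.002,0.035,0,-0.12,0, 0,0.0004,-0.004,0.08,0,-0.26,0, 0,0.0006,-0.006,0.125,0,-0.4,0, 0,0.001,-0.01,0.17,0,-0.54,0, 0,0.0012,-0.012,0.215,0,-0.68,0, 0,0.0015,-0.015,0.26,0,-0.82,0, 0,0.0016,-0.018,0.295,0,-0.95,0, 0,0.0017,-0.0187,0.3166,0,-1.06,0, 0,0.0017,-0.0187,0.3166,0,-1.093,0, 0,0.0017,-0.0187,0.3166,0,-1.093,0, 0,0.0017,-0.0187,0.3166,0,-1.093,0]'
python3 - <<'E'
from h import *
p=imaging.read_camera("wrist"); save(p,"w1.png",1.25); o=ctrl.get_obs(); print(o["joints"].round(3))
print(-p["R"].T@p["t"],p["R"].round(2)); print("pred grip ends px",proj(p,[.5155,-.297,.159])*1.25,proj(p,[.5134,-.3754,.159])*1.25)
print([(r["score"],world(p,r["centre"])) for r in imaging.look_for(p,"basket_grip")[:2]])
E
```

```text
clock: 2.2
tool_pos: [0.5143, -0.3362, 0.2499]
tool_rot: [-0.707, 0.01, -0.01, 0.707]
force: [0.3, 1.0, -0.2]
opening: 0.0854
[-0.688  0.296  0.418  1.692 -0.     0.911]
[ 0.51618404 -0.26374899  0.39243911] [[ 1.   -0.03 -0.  ]
 [-0.03 -0.96  0.28]
 [-0.01 -0.28 -0.96]]
pred grip ends px [396.21684364 173.700705  ] [396.33793969 309.10845268]
[]
```

View pics/w1.png

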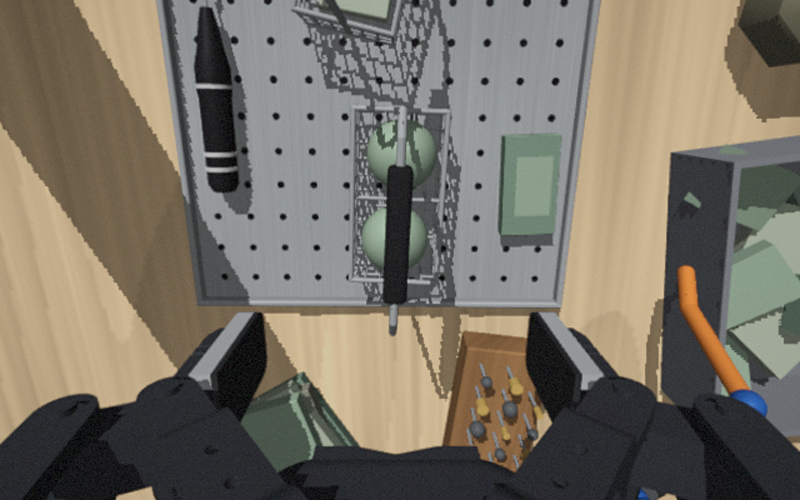

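The wrist view shows the grip from (400,167) to (396,303), about 3.5 mm further in +y and turned about 0.03 rad more than predicted. The fingers clear everything, so I'm going down and gripping.

```bash
python3 -m jog '[0,0.001,0.03,0.0037,0,0.029,0, 0,0.001,0.07,0.0037,0,0.029,0, 0,0.001,0.1,0.0037,0,0.029,0, 0,0.001,0.118,0.0037,0,0.029,0, 0,0.001,0.118,0.0037,0,0.029,0, 0.5,0.001,0.118,0.0037,0,0.029,0, 1,0.001,0.118,0.0037,0,0.029,0, 1,0.001,0.118,0.0037,0,0.029,0, 1,0.001,0.118,0.0037,0,0.029,0, 1,0.001,0.118,0.0037,0,0.029,0, 1,0.001,0.118,0.0037,0,0.029,0]'
```

```text
clock: 3.4
tool_pos: [0.5151, -0.3333, 0.1332]
tool_rot: [0.707, -0.02, 0.02, -0.706]
force: [-1.7, 0.6, 3.6]
opening: 0.013
```

```bash
python3 -m jog '[1,0,-0.003,0,0,0,0, 1,0,-0.01,0,0,0,0, 1,0,-0.022,0,0,0,0, 1,0,-0.04,0,0,0,0, 1,0,-0.063,0,0,0,0, 1,0,-0.09,0,0,0,0, 1,0,-0.12,0,0,0,0, 1,0,-0.148,0,0,0,0, 1,0,-0.172,0,0,0,0, 1,0,-0.188,0,0,0,0, 1,0,-0.195,0,0,0,0, 1,0,-0.197,0,0,0,0]'
python3 - <<'E'
from h import *
def down(yaw):
    X=np.array([np.cos(yaw),np.sin(yaw),0]);Yt=np.array([0,0,-1.]);return Rn.from_matrix(np.c_[X,Yt,np.cross(X,Yt)])
o=ctrl.get_obs();print(o["joints"].round(3),o["tool_pos"],o["force"],o["opening"]); print(rows([.550,.178,.328],down(-.187)))
p=imaging.read_camera("wrist"); save(p,"w2.png")
E
```

```text
clock: 4.6
tool_pos: [0.5154, -0.3332, 0.3312]
tool_rot: [0.708, -0.02, 0.021, -0.706]
force: [-0.2, -0.5, -7.4]
opening: 0.0129
[-6.830e-01  3.540e-01  6.570e-01  1.871e+00 -1.000e-03  9.450e-01] [ 0.51537738 -0.33319852  0.33118783] [-0.15426102 -0.46615391 -7.36034459] 0.012852847883808164
(array([0.0052, 0.002 , 0.5123]), array([0.0021, 0.1296, 0.002 ]))
```

View pics/w2.png

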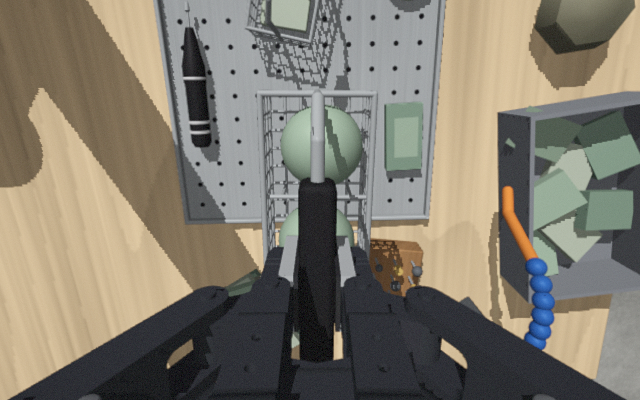

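The basket is held level with both balls in their cells. Now carrying it over in two ramped calls.

```bash
python3 -m jog '[1,0,0,0.003,0,0,0, 1,0,0,0.012,0,0.005,0, 1,0,0,0.03,0,0.01,0, 1,0,0,0.055,0,0.015,0, 1,0.001,0,0.085,0,0.02,0, 1,0.001,0,0.118,0,0.028,0, 1,0.001,0,0.151,0,0.036,0, 1,0.002,0,0.184,0,0.044,0, 1,0.002,0,0.212,0,0.052,0, 1,0.002,0,0.234,0,0.058,0, 1,0.003,0,0.249,0,0.063,0, 1,0.003,0,0.256,0,0.065,0]'
python3 - <<'E'
from h import *
def down(yaw):
    X=np.array([np.cos(yaw),np.sin(yaw),0]);Yt=np.array([0,0,-1.]);return Rn.from_matrix(np.c_[X,Yt,np.cross(X,Yt)])
print(rows([.550,.178,.330],down(-.187)))
E
```

```text
clock: 5.85
tool_pos: [0.5323, -0.0751, 0.3294]
tool_rot: [-0.706, 0.043, -0.042, 0.706]
force: [0.8, -0.7, -6.3]
opening: 0.0127
(array([-0.0127, -0.0006,  0.2534]), array([-0.0001,  0.0669, -0.0005]))
```

```bash
python3 -m jog '[1,0,0,0.003,0,0,0, 1,-0.001,0,0.012,0,0.005,0, 1,-0.002,0,0.03,0,0.01,0, 1,-0.003,0,0.055,0,0.015,0, 1,-0.004,0,0.085,0,0.02,0, 1,-0.005,0,0.118,0,0.028,0, 1,-0.007,0,0.151,0,0.036,0, 1,-0.009,0,0.184,0,0.044,0, 1,-0.01,0,0.21,0,0.052,0, 1,-0.012,0,0.232,0,0.058,0, 1,-0.013,0,0.247,0,0.065,0, 1,-0.013,0,0.2535,0,0.067,0]'
python3 -m jog '[1,0,0,0,0,0,0, 1,0,0,0,0,0,0, 1,0,0,0,0,0,0]'
python3 - <<'E'
from h import *
o=ctrl.get_obs(); print(o["tool_pos"],np.arctan2(*Rn.from_quat(o["tool_rot"]).as_matrix()[1::-1,0]),o["force"])
t=imaging.read_camera("top"); w=imaging.read_camera("wrist")
a=cv2.resize(t["frame"][90:240,120:330],None,fx=2.6,fy=2.6,interpolation=cv2.INTER_CUBIC)
save(w,"w3.png",1.25); cv2.imwrite("pics/t3.png",a[:,:,::-1])
for n,q in (("top",t),("w",w)): print(n,[proj(q,X).round(1) for X in ([.6049,.0693,.165],[.4583,.0952,.165],[.55,.178,.165])])
E
```

```text
clock: 7.05
tool_pos: [0.5496, 0.1796, 0.3289]
tool_rot: [-0.704, 0.066, -0.065, 0.704]
force: [-0.3, -0.8, -7.0]
opening: 0.0126
clock: 7.35
tool_pos: [0.5497, 0.1785, 0.3289]
tool_rot: [-0.704, 0.067, -0.066, 0.704]
force: [0.2, 0.5, -6.4]
opening: 0.0128
[0.54970777 0.17849481 0.32892786] -0.18760675268405694 [ 0.22855393  0.49583025 -6.44765762]
top [array([287. , 145.8]), array([275. , 207.5]), array([240. , 168.4])]
w [array([394.2, 269. ]), array([240.4, 270.7]), array([317.5, 171.8])]
```

View pics/w3.png

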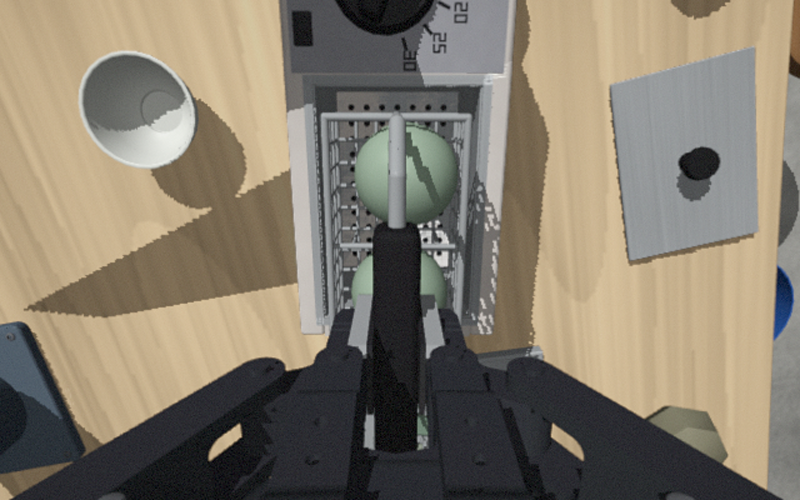

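The predicted rim corners land within 3 px of the seen ones, at (302,333) and (492,333), and the yaw is aligned. I'll check the clearance along y.

Run:
```python
from h import *
w=imaging.read_camera("wrist"); o=ctrl.get_obs(); yw=-.187; Y=np.array([-np.sin(yw),np.cos(yw),0]); X=np.array([np.cos(yw),np.sin(yw),0])
uz=o["tool_pos"][2]+.0187-.145
f=lambda n,u,z:print(n,[round(float(v),4) for v in ((at_z(w,np.array(u)/1.25,z)-o["tool_pos"])@Y,(at_z(w,np.array(u)/1.25,z)-o["tool_pos"])@X)])
print(uz); f("basket end",(397,117),uz+.046); f("basket L",(323,117),uz+.046); f("basket R",(469,117),uz+.046); f("divider",(397,246),uz+.046)
f("well +y edge",(400,80),.165); f("-y outer",(397,333),.165); f("L outer",(288,75),.165); f("R outer",(507,75),.165); f("inner L",(316,86),.165);f("inner R",(492,84),.165)
```

```text
0.20276938071555736
basket end [0.0682, 0.0004]
basket L [0.0682, -0.0357]
basket R [0.0681, 0.0354]
divider [0.0023, 0.0004]
well +y edge [0.0899, 0.0024]
-y outer [-0.0944, 0.0005]
L outer [0.0929, -0.0706]
R outer [0.0928, 0.0721]
inner L [0.0862, -0.0527]
inner R [0.0873, 0.0627]
```

View pics/t3.png

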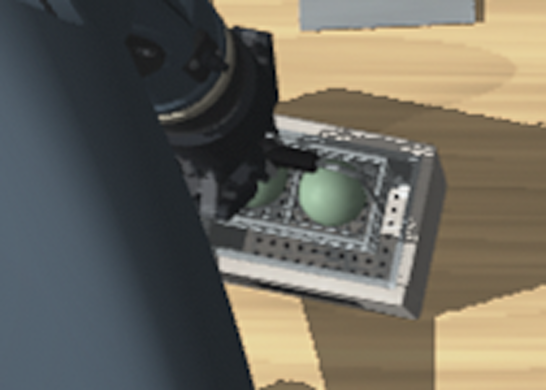

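Basket and well are centred to within about 4 mm, so I'll shift +3.5 mm along y and lower, slowing down near the floor.

```bash
python3 -m jog '[1,0.001,0.003,0.0035,0,0,0, 1,0.001,0.01,0.0035,0,0,0, 1,0.001,0.022,0.0035,0,0,0, 1,0.001,0.037,0.0035,0,0,0, 1,0.001,0.053,0.0035,0,0,0, 1,0.001,0.069,0.0035,0,0,0, 1,0.001,0.085,0.0035,0,0,0, 1,0.001,0.1,0.0035,0,0,0, 1,0.001,0.113,0.0035,0,0,0, 1,0.001,0.123,0.0035,0,0,0, 1,0.001,0.13,0.0035,0,0,0, 1,0.001,0.132,0.0035,0,0,0]'
python3 -m jog '[1,0,0.002,0,0,0,0, 1,0,0.004,0,0,0,0, 1,0,0.006,0,0,0,0, 1,0,0.008,0,0,0,0, 1,0,0.01,0,0,0,0, 1,0,0.012,0,0,0,0, 1,0,0.013,0,0,0,0, 1,0,0.013,0,0,0,0]'
```

```text
clock: 8.7
tool_pos: [0.5507, 0.182, 0.196]
tool_rot: [-0.704, 0.067, -0.065, 0.704]
force: [-0.2, -0.8, -6.3]
opening: 0.0131
clock: 9.5
tool_pos: [0.5505, 0.182, 0.1826]
tool_rot: [-0.704, 0.067, -0.065, 0.704]
force: [1.2, -0.4, -7.7]
opening: 0.0129
```

Expected touchdown is at TCP z ≈ 0.179, so I'll creep down.

```bash
python3 -m jog '[1,0,0.001,0,0,0,0, 1,0,0.002,0,0,0,0, 1,0,0.003,0,0,0,0, 1,0,0.003,0,0,0,0]'; python3 -m jog '[1,0,0.001,0,0,0,0, 1,0,0.0015,0,0,0,0, 1,0,0.0015,0,0,0,0]'
```

```text
clock: 9.9
tool_pos: [0.5505, 0.182, 0.1795]
tool_rot: [-0.704, 0.067, -0.065, 0.704]
force: [-0.0, 0.4, -7.0]
opening: 0.013
clock: 10.2
tool_pos: [0.5506, 0.1821, 0.1794]
tool_rot: [-0.704, 0.067, -0.065, 0.704]
force: [-1.9, -0.0, -0.0]
opening: 0.0129
```

The weight came off (−7 to 0 N) at the expected height, so the basket is standing on the floor. Releasing part-way.

```bash
python3 -m jog '[1,0,0.001,0,0,0,0, 1,0,0.001,0,0,0,0, 0.7,0,0.001,0,0,0,0, 0.5,0,0.001,0,0,0,0, 0.4,0,0.001,0,0,0,0, 0.4,0,0.001,0,0,0,0, 0.4,0,0.001,0,0,0,0]'; python3 -m jog '[0.4,0,-0.005,0,0,0,0, 0.4,0,-0.02,0,0,0,0, 0.4,0,-0.045,0,0,0,0, 0.4,0,-0.08,0,0,0,0, 0.4,0,-0.115,0,0,0,0, 0.4,0,-0.14,0,0,0,0, 0.4,0,-0.14,0,0,0,0, 0.4,0,-0.14,0,0,0,0]'
python3 - <<'E'
from h import *
w=imaging.read_camera("wrist"); save(w,"w4.png",1.25); o=ctrl.get_obs(); print(o["joints"].round(3),o["tool_pos"])
print("grip centre expected px",proj(w,[.5506,.1821,.205])*1.25,"dial axis guess",proj(w,[.5774,.3227,.2])*1.25)
E
```

```text
clock: 10.9
tool_pos: [0.5508, 0.1821, 0.1785]
tool_rot: [-0.704, 0.067, -0.066, 0.704]
force: [-0.2, 0.2, 0.2]
opening: 0.0514
clock: 11.7
tool_pos: [0.5516, 0.1821, 0.3194]
tool_rot: [-0.704, 0.066, -0.066, 0.704]
force: [-1.1, 0.1, -0.5]
opening: 0.0511
[2.030e-01 2.460e-01 4.950e-01 1.822e+00 1.000e-03 1.961e+00] [0.5510728  0.18199062 0.31799254]
grip centre expected px [394.4141562  233.42238846] dial axis guess [394.4234748  -33.60784089]
```

View pics/w4.png

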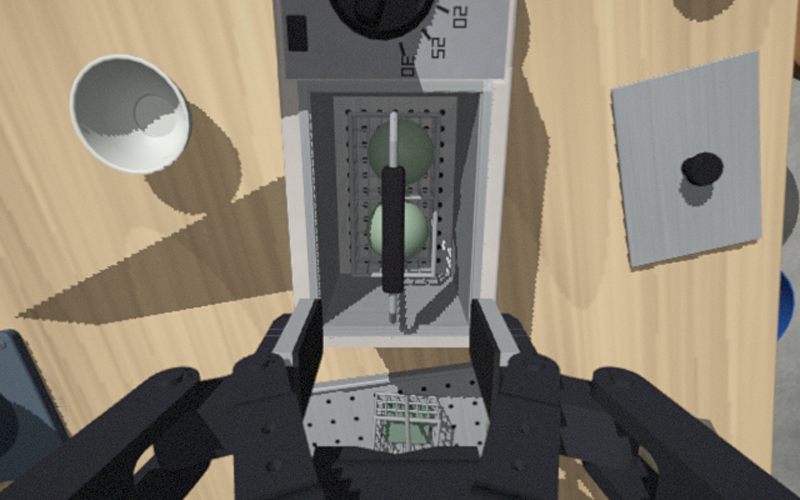

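The basket stands in the well with the grip where I expected, (394,230), and both balls in their cells. Now over to the dial. The other grasp orientation, yaw 2.64, keeps joint 6 in range.

```bash
python3 -m jog '[0.4,0,0,0.01,0,-0.12,0, 0.4,0,0,0.02,0,-0.26,0, 0.4,0,0,0.04,0,-0.4,0, 0.4,0,0,0.06,0,-0.54,0, 0.4,0,0,0.08,0,-0.68,0, 0.4,0,0,0.1,0,-0.82,0, 0.4,0,0,0.12,0,-0.96,0, 0.4,0,0,0.135,0,-1.1,0, 0.4,0,0,0.14,0,-1.24,0, 0.4,0,0,0.14,0,-1.38,0, 0.4,0,0,0.14,0,-1.5,0, 0.4,0,0,0.14,0,-1.5,0]'
python3 - <<'E'
from h import *
def down(yaw):
    X=np.array([np.cos(yaw),np.sin(yaw),0]);Yt=np.array([0,0,-1.]);return Rn.from_matrix(np.c_[X,Yt,np.cross(X,Yt)])
print(rows([.573,.3205,.320],down(2.64)))
E
```

```text
clock: 12.95
tool_pos: [0.5767, 0.3194, 0.3157]
tool_rot: [-0.559, -0.43, 0.433, 0.561]
force: [0.5, -0.2, -0.2]
opening: 0.0516
(array([ 0.0001, -0.0042,  0.0038]), array([-0.0059, -1.3275,  0.0014]))
```

```bash
python3 -m jog '[0.4,0,-0.004,0.004,0,-0.13,0, 0.4,0,-0.004,0.004,0,-0.27,0, 0.4,0,-0.004,0.004,0,-0.41,0, 0.4,0,-0.004,0.004,0,-0.55,0, 0.4,0,-0.004,0.004,0,-0.69,0, 0.4,0,-0.004,0.004,0,-0.83,0, 0.4,0,-0.004,0.004,0,-0.97,0, 0.4,0,-0.004,0.004,0,-1.11,0, 0.4,0,-0.004,0.004,0,-1.25,0, 0.4,0,-0.004,0.004,0,-1.328,0, 0.4,0,-0.004,0.004,0,-1.328,0]'
python3 - <<'E'
from h import *
w=imaging.read_camera("wrist"); o=ctrl.get_obs(); print(o["joints"].round(3),o["tool_pos"].round(4),-w["R"].T@w["t"])
print("guess px",[proj(w,X).round(1) for X in ([.573,.3205,.2],[.573+.029*np.cos(1.073),.3205+.029*np.sin(1.073),.2],[.573-.029*np.cos(1.073),.3205-.029*np.sin(1.073),.2])])
save(w,"w5.png",1.25)
E
```

```text
clock: 14.05
tool_pos: [0.5725, 0.3203, 0.3185]
tool_rot: [-0.174, -0.684, 0.686, 0.179]
force: [0.5, -0.2, 0.7]
opening: 0.0509
[ 4.070e-01  4.980e-01  8.230e-01  1.903e+00  1.000e-03 -6.590e-01] [0.5725 0.3203 0.3186] [0.53869381 0.25799835 0.46137481]
guess px [array([314.6, 184.4]), array([314.9, 219.8]), array([314.3, 146.9])]
```

View pics/w5.png

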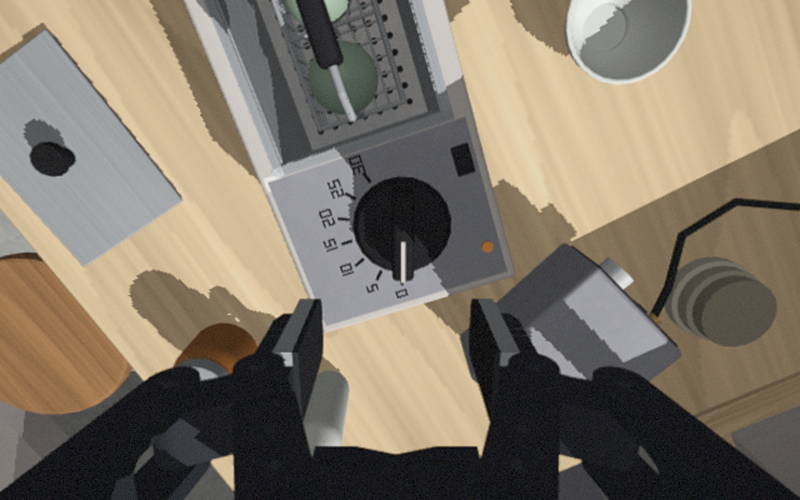

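The dial's skirt is centred at about (402,222), with the pointer running straight down the image to (403,282), so it is on 0 and the jaws are aligned with the bar. Next I'll refine the axis position.

Run:
```python
from h import *
def down(yaw):
    X=np.array([np.cos(yaw),np.sin(yaw),0]);Yt=np.array([0,0,-1.]);return Rn.from_matrix(np.c_[X,Yt,np.cross(X,Yt)])
w=imaging.read_camera("wrist")
s=at_z(w,(402/1.25,222/1.25),.175); tip=at_z(w,(403/1.25,281/1.25),.2); a=at_z(w,(403/1.25,243/1.25),.2)
d=tip-a; print("skirt",s,"bar dir",np.arctan2(d[1],d[0]),"axis from tip",tip-.029*d/np.linalg.norm(d))
# deck corners -> dryer pose check (+y end corners)
print(at_z(w,(327/1.25,329/1.25),.165),at_z(w,(511/1.25,272/1.25),.165))
u=d/np.linalg.norm(d); ax=(s+tip-.029*u)/2
print(ax,rows([ax[0],ax[1],.177],down(np.arctan2(d[1],d[0])+np.pi/2)))
```

```text
skirt [0.56838803 0.3242294  0.175     ] bar dir 1.070599102673494 axis from tip [0.56990409 0.32725569 0.2       ]
[0.6576062  0.37144797 0.165     ] [0.51883386 0.39686604 0.165     ]
[0.56914606 0.32574255 0.1875    ] (array([ 0.0048,  0.1419, -0.0037]), array([-0.0047, -0.0041,  0.0054]))
```

```bash
python3 -m jog '[0.4,0.0045,0.03,-0.0035,0,0,0, 0.4,0.0045,0.065,-0.0035,0,0,0, 0.4,0.0045,0.1,-0.0035,0,0,0, 0.4,0.0045,0.125,-0.0035,0,0,0, 0.4,0.0045,0.138,-0.0035,0,0,0, 0.4,0.0045,0.138,-0.0035,0,0,0, 0.8,0.0045,0.138,-0.0035,0,0,0, 1,0.0045,0.138,-0.0035,0,0,0, 1,0.0045,0.138,-0.0035,0,0,0, 1,0.0045,0.138,-0.0035,0,0,0, 1,0.0045,0.138,-0.0035,0,0,0, 1,0.0045,0.138,-0.0035,0,0,0]'
```

```text
clock: 15.35
tool_pos: [0.5702, 0.3261, 0.1837]
tool_rot: [-0.175, -0.685, 0.685, 0.178]
force: [-1.6, 1.0, 6.4]
opening: 0.0123
```

```bash
python3 -m jog '[1,0,-0.002,0,0,0.12,0, 1,0,-0.002,0,0,0.25,0, 1,0,-0.002,0,0,0.38,0, 1,0,-0.002,0,0,0.51,0, 1,0,-0.002,0,0,0.64,0, 1,0,-0.002,0,0,0.77,0, 1,0,-0.002,0,0,0.9,0, 1,0,-0.002,0,0,1.03,0, 1,0,-0.002,0,0,1.16,0, 1,0,-0.002,0,0,1.26,0, 1,0,-0.002,0,0,1.26,0, 1,0,-0.002,0,0,1.26,0]'
python3 - <<'E'
from h import *
o=ctrl.get_obs(); print(np.arctan2(*Rn.from_quat(o["tool_rot"]).as_matrix()[1::-1,0]),"target",-.187+np.pi/2,o["torque"],o["force"])
E
```

```text
clock: 16.55
tool_pos: [0.5698, 0.3268, 0.1838]
tool_rot: [-0.544, -0.449, 0.451, 0.547]
force: [1.6, 4.3, -8.7]
opening: 0.0125
1.3799178440047373 target 1.3837963267948965 [ 0.87848549 -0.31981288  0.01295971] [ 1.59580639  4.3422169  -8.71970991]
```

Yaw reached the target. Opening, then straight up, then a check.

```bash
python3 -m jog '[0.8,0,0,0,0,0,0, 0.5,0,0,0,0,0,0, 0.4,0,0,0,0,0,0, 0.4,0,0,0,0,0,0, 0.4,0,-0.01,0,0,0,0, 0.4,0,-0.035,0,0,0,0, 0.4,0,-0.07,0,0,0,0, 0.4,0,-0.105,0,0,0,0, 0.4,0,-0.135,0,0,0,0, 0.4,0,-0.135,0,0,0,0, 0.4,0,-0.135,0,0,0,0]'
python3 - <<'E'
from h import *
w=imaging.read_camera("wrist"); save(w,"w6.png",1.25)
E
```

```text
clock: 17.65
tool_pos: [0.5712, 0.3268, 0.3209]
tool_rot: [-0.544, -0.45, 0.45, 0.547]
force: [-0.4, 0.3, -0.4]
opening: 0.0516
```

View pics/w6.png

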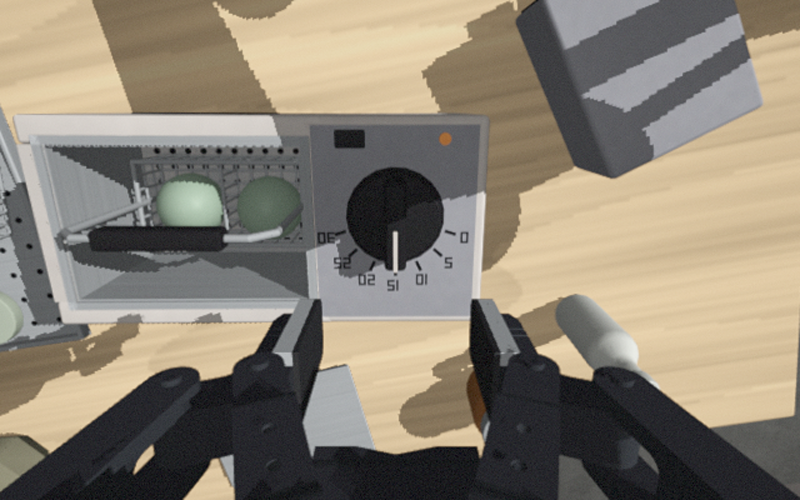

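The pointer at (395,270) lines up with the 15 mark. The basket stands in the well with both balls in their cells, and the gripper is clear of everything, so I'm handing in.

```bash
python3 -c "
from cell import hand_in
print(hand_in())"
```

```text
the job is handed in; nothing more can be done
None
```

The ball basket is standing in the dryer's well with both balls in their cells, and the timer dial is on 15. I handed the job in at about 17.7 s of the 58 s allowed; it reported no verdict.

- **Basket:** I carried it by its handle and lowered it slowly. The load on the wrist went from −7 N to 0 at the height expected for the floor, and only then did I open the gripper. After letting go, the wrist camera showed the handle's grip where I expected it and both balls in their cells.
- **Dial:** I turned it from 0 by 1.26 rad. The gripper ended within 0.004 rad of the angle I was aiming for, and the last picture shows the pointer on the 15 mark with the gripper clear.
- **Small disagreements:** My estimates of the well's centre differed by about 4 mm, which I averaged out. While closing on the dial the gripper stopped about 3 mm higher than commanded with 6 N of upward force, so I eased it up before turning.
- **Not checked:** I did not measure the other basket and the loose items again at the end. No move was meant to touch them, and no contact showed in the force readings.

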